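# Turn the trolley wheel until its valve is at the top

### The arm

A 6-joint arm with a two-finger parallel gripper is mounted at the origin on the work surface. World frame = base frame: x ahead of the robot, y to its left, z up, the work surface at z = 0. Lengths are in mm, angles in rad, forces in N, time in s.
With the tool pointing down it reaches from about 275 to 750 mm from the base axis. Payload 10.2 kg.
Tool frame: the origin (TCP) lies between the finger pads; the fingertips stand 11 mm ahead of it and the grasp point (between the pads) lies 8 mm behind it; z points along the fingers, y is the line along which they close (so a half turn about z gives the same grasp; the last joint's range is limited). The gripper opens to 85 mm and grips with 20 to 120 N. Pads are 22 mm wide; open, the fingers measure 114 mm over their backs; the gripper's body (76 mm by 85 mm) begins 54 mm behind the grasp point. The pads swing forward as they close: fully open they stand 13 mm farther back than shut.
Start: joints at [0.895, 0.313, 1.498, -0, 1.331, -0.223], TCP at [229.693, 472.094, 242.294] pointing down, gripper open.
Joint ranges: [-2.94, 2.94], [-0.97, 2.17], [0.19, 2.56], [-1.23, 4.37], [0.02, 3.11], [-2.88, 2.88]. Speed limits (rad/s): [2.39, 2.39, 3.01, 3.14, 3.14, 3.14].

### API

Orientations are given as a unit quaternion [w, x, y, z].
In Python, from rig import sense, eyes, finish_job gives the robot as it stands.
- The arm moves only by the shell command python3 -m jog 'ROWS' [FORCE]. ROWS is JSON, a list of rows, each a list of 7 numbers: the shift along the tool's x, y, z in m, then the turn, a rotation vector about the tool's x, y, z in rad, then the finger opening in m, from 0 to 0.0854. In form: [[dx, dy, dz, rx, ry, rz, gripper], ...]. A call has 1 to 5 rows; each row shifts and turns the commanded pose from where the row before left it, along the tool's axes as they then stand; what a row does not reach is not made up. A row lasts 1/10 s, in which the tool goes at most 50 mm and 8.59 degrees, less where a joint would pass 70% of its speed; a pose out of reach is approached as far as the arm can. A call is refused whole if a number of a shift passes 0.05 or a number of a turn 0.15, either way. A call with a gripper value outside its range is refused whole. The fingers move at their own pace and stop on an object; FORCE is the grip in N (left out, the last holds). Time passes only in rows, so rows that do not move let the fingers close. It gives the time, the measured TCP pose, the force, the opening and the grip force at its end, in the units of the state.
- sense(): the state, without advancing time (a new reading comes with each control period).
- eyes.capture(name): name is "scene" or "side" or "wrist"; returns the picture (420x560x3 uint8, red, green, blue); there is no depth.
- eyes.calibration(name): a dict with "fx", "fy", "cx", "cy" (pixels), "cam_to_world" (4x4, takes a point from camera to world coordinates); the wrist camera has in their place "mount" (4x4, takes a point from camera to tool coordinates, whose origin is the TCP and whose axes are the flange's). Camera axes: x right, y down, z forward; pixel columns grow to the right and rows downward; lengths in mm; the calibration is good to about 2 mm. A picture is of the moment at which its call begins: read the wrist's pose just before it. calibration takes no time and is no camera call.
- finish_job(): hands the job in; it is judged then, once.
The state is a dict: "time_s": time; "joints": joint angles; "dq": joint speeds; "tau": joint torques, N m; "eef_pos": TCP position; "ee_rot": TCP orientation; "force": force on the tool from outside, world axes, zero at the start; "wrist_torque": the same for the moment, N m; "grip_width": opening from 0.0 (shut) to 1.0 (fully open); "grip_force": force on a finger pad.
Only numpy, scipy, OpenCV 4.12 (cv2) and the standard library are available. Lean on these libraries where they do the work, as an engineer would, in place of code of your own. Each camera call takes 0.05 s, during which the arm holds its last target. There are 200 camera calls.

### The job

Push the trolley wheel round by its spokes with your fingertips, spoke after spoke, until the red-capped valve stem points straight up the wheel, at the yellow pointer on the stand, and leave it standing still there with the hand clear. Push gently and do not pinch a spoke; keep off the black tyre and the valve stem. Do not shift or lift the stand, and leave everything else on the bench where it is.

Things in the scene. Friction and masses are not known exactly. Their poses are not given: they have to be found in the camera images.
- stand: Loose grey 5 kg stand on rubber feet. Origin at bench height, straight below the wheel's centre; z up; x points roughly to the robot's left (stand yaw 1.35 to 2.15). Base plate 220 x 200 mm, x -80 to +140 mm, top 18 mm high; post 40 x 50 mm behind the hub. The wheel leans back: in this frame its axle points out of its face, up and to the robot's right, along (-0.643, 0, 0.766), and straight up the wheel is (0.766, 0, 0.643).
- wheel_hub (a point): Centre of the wheel, 150 mm above the bench, in its middle plane. Axes turn with the wheel: z along the axle, out of the face (up, to the robot's right); x towards the valve. Wheel 252 mm in diameter. Blue hub of 18 mm radius, 11 mm either side of the middle plane, steel nut of 10 mm radius up to 17 mm out.
- wheel (a joint): Wheel angle (rad): 0 or 6.283 when the valve is straight up; grows anticlockwise as seen looking at the wheel's face (right-hand rule about the outward axle direction). Turns both ways, within +-7 rad. Starts at 1.95 to 4.3, the valve in the lower part. Drag of about 0.12 N m (2 N at a spoke's middle) stops it where it is left.
- spokes: Five white spokes, with hub and rim. Spokes 14 mm wide, 14 mm thick (7 mm either side of the middle plane), free from 18 to 84 mm off the centre, at 36, 108, 180, 252, 324 degrees from the valve. Gaps open right through; over the wheel's lower half nothing within 40 mm behind but the axle at the hub. White rim 84 to 92 mm radius, 26 mm wide. Frame as wheel_hub.
- tyre: Black tyre around the rim, 90 to 126 mm from the centre, 18 mm either side of the middle plane; not to be touched. Origin and axes as wheel_hub.
- valve: Brass valve stem with a red cap, 9 to 13 mm thick; it leaves the rim at 86 mm from the centre and leans outward over the tyre, its cap 110 mm from the centre and 36 mm out of the middle plane; not to be touched. Origin and axes as wheel_hub (the origin is at the wheel's centre).
- valve_cap (a point): The middle of the outer end of the red valve cap, 110 mm from the wheel's axis.
- pointer (a point): Yellow pointer on the stand just beyond the top of the tyre, 140 mm straight up the wheel from its centre; the stand's highest part, about 250 mm above the bench.
- gauge: Bystander: tyre pressure gauge lying flat, black disc 60 mm across, 24 mm high, with a brass stub 61 mm long along its x. Origin under the disc.
- bottle: Bystander: white bottle with a green cap, 64 mm across, 160 mm high. Origin under its centre.
- jar: Bystander: white jar with a blue lid, 70 mm across, 70 mm high. Origin under its centre.
- cup: Bystander: steel bowl, 84 mm across, 60 mm high. Origin under its centre.
- wrench: Bystander: steel wrench lying flat, 170 mm long along its x. Origin under its middle.
- driver: Bystander: screwdriver with a blue handle lying flat along its x, about 200 mm long. Origin under its middle.
- castor: Bystander: small grey castor wheel lying flat, 70 mm across, 28 mm high. Origin under its centre.

How it is judged:
By the outcome, as a careful person would: the job done as asked, in the order asked, and still so for the second after the job is handed in, with the robot touching nothing.
It also fails if it takes over 61 s, if anything falls off the work surface, if the arm or the gripper's body presses on something with over 40 N, if the wrist force passes 120 N, or if a joint passes its speed limit or range.

## Working session

There is one attempt and no reset: what is moved stays moved. The work goes in short steps, Python scripts to look and compute and a shell command to move; the robot and the scene stay as the last step left them, time stands still between calls to the robot, and variables do not carry over. Pictures are saved under pics/ and viewed, at most 10 in all, crops included, and the job is handed in when it is done.

```bash
ls; mkdir -p pics; python3 - <<'E'
from rig import sense, eyes
import cv2, numpy as np
s=sense(); print(s)
for n in ("scene","side"):
    im=eyes.capture(n); cv2.imwrite(f"pics/{n}0.png",im[:,:,::-1])
    c=eyes.calibration(n); print(n,c)
print(eyes.calibration("wrist"))
E
```

```text
pics
{'time_s': 0.0, 'joints': array([ 8.94593612e-01,  3.13464299e-01,  1.49840255e+00,  2.64693557e-06,
        1.33097686e+00, -2.23376035e-01]), 'dq': array([-0.00016322, -0.0009202 , -0.00017729, -0.00037716,  0.00235704,
        0.00063672]), 'tau': array([ 3.52101870e-04, -4.12269652e+01, -2.59744066e+01, -1.17537979e-04,
        4.14039561e-03,  4.74903359e-06]), 'eef_pos': array([229.54743603, 471.90851122, 241.74074229]), 'ee_rot': array([-2.73120893e-04,  2.24484117e-01,  9.74477547e-01, -5.62750965e-04]), 'force': array([-1.24023738, -0.31928362,  0.31558446]), 'wrist_torque': array([ 0.04148432, -0.00906119, -0.01657197]), 'grip_force': 0.0, 'grip_width': 0.9974717522726275}
scene {'fx': 415.3159937786717, 'fy': 415.3159937786717, 'cx': 278.0977965089081, 'cy': 208.42515648622583, 'cam_to_world': array([[-2.50984503e-01,  8.13227056e-01, -5.25041460e-01,
         1.09566888e+03],
       [ 9.67938977e-01,  2.16474327e-01, -1.27408801e-01,
         1.56536524e+02],
       [ 1.00457128e-02, -5.40185729e-01, -8.41485866e-01,
         1.10827447e+03],
       [ 0.00000000e+00,
[... 283 characters left out ...]
.00657372e-01, -6.32419790e-01,  7.68058137e-01,
        -8.99267801e+02],
       [ 1.75923523e-03, -7.72090831e-01, -6.35509759e-01,
         9.20829587e+02],
       [ 0.00000000e+00,  0.00000000e+00,  0.00000000e+00,
         1.00000000e+00]])}
{'fx': 318.33003830797514, 'fy': 318.33003830797514, 'cx': 279.2401936570539, 'cy': 208.5236885238044, 'mount': array([[ 5.81140513e-04, -9.65723282e-01, -2.59573119e-01,
         6.44633487e+01],
       [ 9.99999528e-01,  3.59079956e-04,  9.02899211e-04,
        -4.85935143e-01],
       [-7.78743286e-04, -2.59573521e-01,  9.65723035e-01,
        -1.30819982e+02],
       [ 0.00000000e+00,  0.00000000e+00,  0.00000000e+00,
         1.00000000e+00]])}
```

View pics/scene0.png

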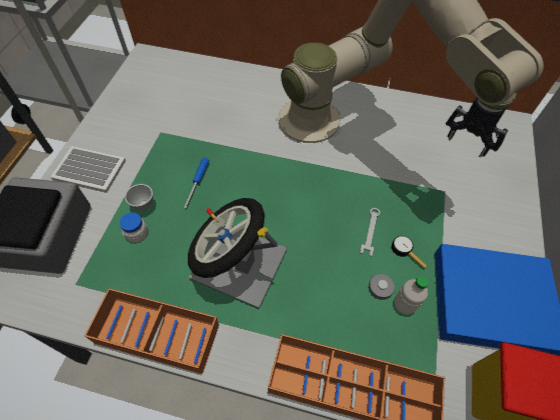

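View pics/side0.png

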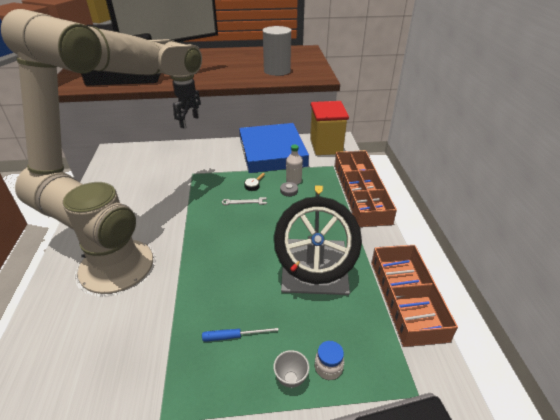

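The scene view shows the hub near (225,235), the red cap (211,213) and the pointer (263,233). In the side view they are at (317,240), (294,267) and (319,190). Next I fit the stand pose and wheel angle to these.

```bash
cat > h.py <<'E'
import numpy as np, cv2
from rig import sense, eyes
from scipy.optimize import least_squares
from scipy.spatial.transform import Rotation as R
A=np.array([-.643,0,.766]); U=np.array([.766,0,.643]); L=np.cross(A,U)  # L: 90deg anticlockwise from up
def world(p,q):  # stand->world
    return R.from_euler('z',p[2]).apply(q)+np.array([p[0],p[1],0])
def wp(p,r,ang,out): # point on the wheel at angle ang from up
    return world(p,np.array([0,0,150.])+r*(np.cos(ang)*U+np.sin(ang)*L)+out*A)
def proj(c,X):
    T=np.linalg.inv(c['cam_to_world']); v=T[:3,:3]@X+T[:3,3]
    return np.array([c['fx']*v[0]/v[2]+c['cx'],c['fy']*v[1]/v[2]+c['cy']])
def blob(im,kind,near,rad):
    h=cv2.cvtColor(im,cv2.COLOR_RGB2HSV).astype(int); H,S,V=h[...,0],h[...,1],h[...,2]
    m={'red':((H<7)|(H>173))&(S>150)&(V>90),'yel':(H>18)&(H<32)&(S>150)&(V>120),'blue':(H>100)&(H<125)&(S>110)&(V>50)}[kind]
    y,x=np.nonzero(m); k=np.hypot(x-near[0],y-near[1])<rad
    return (np.array([x[k].mean(),y[k].mean()]) if k.any() else None), k.sum()
def cams(): return {n:eyes.calibration(n) for n in('scene','side')}
def angle(p,ims,prev=None):
    C=cams(); g=np.linspace(0,2*np.pi,721); tot=np.zeros(721)
    for n,im in ims.items():
        P=np.array([proj(C[n],wp(p,109,a,31)) for a in g]);
        h=proj(C[n],wp(p,0,0,0)); b,k=blob(im,'red',h,62)
        if b is None or k<4: print(n,'no cap'); continue
        e=np.hypot(*(P-b).T); tot+=np.minimum(e,30)**2; print(n,'cap',b.round(1),k,'ang',g[e.argmin()].round(3),'err',e.min().round(1))
    return g[tot.argmin()]
E
cat > fit.py <<'E'
from h import *
C=cams(); ims={n:eyes.capture(n) for n in C}
g={'scene':dict(red=(211,213),yel=(263,233),blue=(225,235)),'side':dict(red=(294,267),yel=(319,190),blue=(317,240))}
ob={n:{k:blob(ims[n],k,g[n][k],14) for k in g[n]} for n in C}; print(ob)
def f(q):
    r=[]
    for n in C:
        for k,X in(('red',wp(q,109,q[3],31)),('yel',wp(q,143,0,0)),('blue',wp(q,0,0,9))):
            if ob[n][k][0] is not None: r+=list(proj(C[n],X)-ob[n][k][0])
    return r
best=min((least_squares(f,[500,0,y,a],x_scale=[100,100,1,1]) for y in(1.4,1.8,2.1) for a in(2,3,4)),key=lambda s:s.cost)
print(best.x,best.cost,np.round(best.fun,1)); np.save('p.npy',best.x)
E
python3 fit.py
```

```text
{'scene': {'red': (array([209.17391304, 210.95652174]), np.int64(23)), 'yel': (array([261.92592593, 231.2962963 ]), np.int64(54)), 'blue': (array([224.84415584, 235.14285714]), np.int64(77))}, 'side': {'red': (array([293.34285714, 266.97142857]), np.int64(35)), 'yel': (array([318.07317073, 188.82926829]), np.int64(41)), 'blue': (array([316.93220339, 238.79661017]), np.int64(59))}}
[619.20971384 -99.95882985   1.45976727   2.43727029] 7.543969136251578 [ 0.7  1.   1.5  1.6 -1.8 -0.2 -0.9  0.8 -1.4  1.4  0.4 -0.1]
```

```bash
cat >> h.py <<'E'
def pose(p,r,th,d): # tool pose with TIPS at radius r, angle th(deg), d mm in front of the middle plane; tool x towards the hub
    t=np.radians(th); Rz=R.from_euler('z',p[2])
    x=-Rz.apply(np.cos(t)*U+np.sin(t)*L); z=-Rz.apply(A); z/=np.linalg.norm(z); x/=np.linalg.norm(x); y=np.cross(z,x)
    return wp(p,r,t,d)-11*z, R.from_matrix(np.c_[x,y,z])
def cur():
    s=sense(); w,x,y,z=s['ee_rot']; return s['eef_pos'],R.from_quat([x,y,z,w])
def rows(tgt,n,frm=None):
    from scipy.linalg import fractional_matrix_power as fp
    M=lambda q:np.block([[q[1].as_matrix(),q[0][:,None]],[np.zeros((1,3)),np.ones((1,1))]])
    a=M(frm or cur()); D=fp(np.linalg.inv(a)@M(tgt),1/n).real
    print(n,'rows of',(D[:3,3]/1000).round(4),R.from_matrix(D[:3,:3]).as_rotvec().round(4))
    for i in range(n): a=a@D; print(a[:3,3].round(0),end=' ')
    print()
E
python3 - <<'E'
from h import *
p=np.load('p.npy'); 
t=pose(p,60,211.6,140); print(t[0],t[1].as_matrix().round(2))
rows(t,20); 
# straight-line version: turn by yaw first
pc,Rc=cur(); print('rel rotvec tool',(Rc.inv()*t[1]).as_rotvec())
C=cams()
for n,k,z in(('side',(330,355),70),('side',(291,362),55),('scene',(139,192),55),('scene',(131,222),70)):
    c=C[n]; d=c['cam_to_world'][:3,:3]@[(k[0]-c['cx'])/c['fx'],(k[1]-c['cy'])/c['fy'],1]; o=c['cam_to_world'][:3,3]; print(n,o+d*(z-o[2])/d[2])
E
```

```text
[ 635.36641256 -238.84181199  232.80551135] [[-0.45  0.89  0.07]
 [ 0.71  0.3   0.64]
 [ 0.55  0.34 -0.77]]
20 rows of [-0.0391 -0.0109 -0.0125] [-0.0277  0.0224  0.0325]
[260. 445. 254.] [290. 417. 266.] [318. 387. 276.] [346. 356. 284.] [373. 324. 292.] [399. 291. 298.] [424. 257. 303.] [447. 222. 306.] [470. 186. 308.] [492. 149. 308.] [512. 112. 308.] [531.  74. 305.] [548.  36. 301.] [565.  -3. 296.] [580. -42. 289.] [594. -81. 281.] [ 606. -121.  271.] [ 617. -160.  260.] [ 627. -200.  247.] [ 635. -239.  233.] 
rel rotvec tool [-0.55371622  0.44770322  0.64913015]
side [ 600.75386582 -412.77795512   70.        ]
side [ 508.16043345 -412.80572398   55.        ]
scene [ 490.49818798 -432.01807014   55.        ]
scene [ 602.74885152 -400.88519571   70.        ]
```

```bash
python3 -m jog '[[0,0,-0.05,0,0,0,0],[0,0,-0.05,0,0,0,0],[0,0,-0.05,0,0,0,0],[0,0,-0.02,0,0,0,0],[0,0,0,0,0,0,0]]' 20
python3 - <<'E'
from h import *
p=np.load('p.npy'); rows(pose(p,60,211.6,160),20)
E
```

```text
time_s: 0.7
eef_pos: [229.9, 472.4, 415.1]
ee_rot: [0.001, 0.224, 0.974, 0.002]
force: [0.1, 0.4, 0.5]
grip_width: 0.145
grip_force: 0.0
20 rows of [-0.0414 -0.0133 -0.0051] [-0.0274  0.0223  0.0325]
[261. 442. 420.] [292. 411. 424.] [321. 379. 426.] [349. 345. 427.] [377. 311. 427.] [403. 276. 425.] [428. 240. 422.] [451. 204. 417.] [474. 167. 411.] [495. 129. 404.] [515.  91. 395.] [534.  53. 384.] [551.  15. 372.] [567. -24. 359.] [582. -62. 344.] [ 595. -101.  328.] [ 607. -139.  310.] [ 617. -177.  291.] [ 626. -215.  270.] [ 634. -252.  248.]
```

```bash
for i in 1 2; do python3 -m jog '[[-0.0414,-0.0133,-0.0051,-0.0274,0.0223,0.0325,0],[-0.0414,-0.0133,-0.0051,-0.0274,0.0223,0.0325,0],[-0.0414,-0.0133,-0.0051,-0.0274,0.0223,0.0325,0],[-0.0414,-0.0133,-0.0051,-0.0274,0.0223,0.0325,0],[-0.0414,-0.0133,-0.0051,-0.0274,0.0223,0.0325,0]]'; done
python3 - <<'E'
from h import *
p=np.load('p.npy'); print(sense()['joints'].round(2)); rows(pose(p,60,211.6,160),10)
E
```

```text
time_s: 1.2
eef_pos: [377.4, 309.5, 423.1]
ee_rot: [-0.04, 0.303, 0.949, 0.079]
force: [1.1, 0.3, -0.1]
grip_width: 0.002
grip_force: 0.0
time_s: 1.7
eef_pos: [496.0, 127.3, 400.0]
ee_rot: [-0.078, 0.376, 0.91, 0.158]
force: [0.4, 1.5, 0.5]
grip_width: -0.002
grip_force: 0.0
[-0.15  0.21  1.27  0.35  1.73 -0.89]
10 rows of [-0.0411 -0.0131 -0.0053] [-0.0278  0.0223  0.0321]
[516.  90. 391.] [534.  52. 381.] [551.  13. 370.] [567. -25. 356.] [582. -63. 342.] [ 595. -101.  326.] [ 607. -139.  309.] [ 617. -177.  290.] [ 626. -215.  270.] [ 634. -252.  248.]
```

```bash
for i in 1 2; do python3 -m jog '[[-0.0411,-0.0131,-0.0053,-0.0278,0.0223,0.0321,0],[-0.0411,-0.0131,-0.0053,-0.0278,0.0223,0.0321,0],[-0.0411,-0.0131,-0.0053,-0.0278,0.0223,0.0321,0],[-0.0411,-0.0131,-0.0053,-0.0278,0.0223,0.0321,0],[-0.0411,-0.0131,-0.0053,-0.0278,0.0223,0.0321,0]]'; done
python3 -m jog '[[0,0,0,0,0,0,0],[0,0,0,0,0,0,0]]'
python3 - <<'E'
from h import *
p=np.load('p.npy'); print(sense()['joints'].round(2)); rows(pose(p,60,211.6,40),3)
pc,Rc=cur(); M=eyes.calibration('wrist'); m=M['mount']
im=eyes.capture('wrist').copy()
def pr(X):
    v=m[:3,:3].T@(Rc.inv().apply(X-pc)-m[:3,3]); return (int(M['fx']*v[0]/v[2]+M['cx']),int(M['fy']*v[1]/v[2]+M['cy']))
for k in range(5):
    a=p[3]+np.radians(36+72*k)
    for r in(30,80): cv2.circle(im,pr(wp(p,r,a,7)),3,(255,0,255),1)
cv2.circle(im,pr(wp(p,110,p[3],36)),4,(0,255,255),1); cv2.circle(im,pr(wp(p,140,0,0)),4,(0,0,255),1); cv2.circle(im,pr(wp(p,0,0,17)),4,(0,255,0),1); cv2.circle(im,pr(wp(p,60,np.radians(211.6),0)),4,(0,0,0),2)
cv2.imwrite('pics/w1.png',im[:,:,::-1])
E
```

```text
time_s: 2.2
eef_pos: [582.2, -62.9, 341.9]
ee_rot: [-0.115, 0.443, 0.858, 0.234]
force: [-0.1, -0.1, -0.7]
grip_width: 0.005
grip_force: 0.0
time_s: 2.7
eef_pos: [634.9, -251.0, 248.2]
ee_rot: [-0.15, 0.503, 0.793, 0.308]
force: [0.5, 0.6, 0.2]
grip_width: -0.006
grip_force: 0.0
time_s: 2.9
eef_pos: [634.6, -250.1, 248.1]
ee_rot: [-0.151, 0.503, 0.794, 0.307]
force: [-0.2, 1.0, 1.0]
grip_width: -0.0
grip_force: 0.0
[-0.74  0.86  0.74  0.59  1.93 -1.08]
3 rows of [-0.0003 -0.0003  0.0397] [-0.0002 -0.0003  0.0001]
[ 637. -225.  217.] [ 640. -200.  187.] [ 642. -175.  156.]
```

View pics/w1.png

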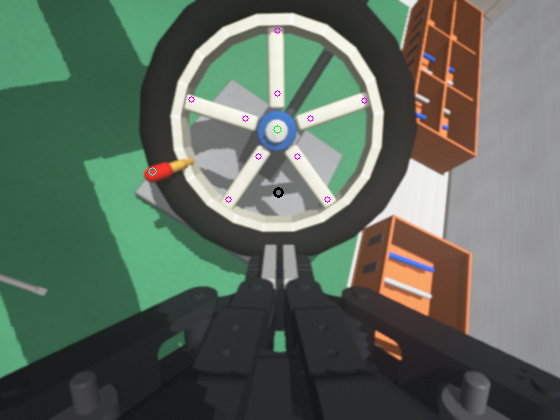

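The overlay of the fitted model matches the wheel to about 1 px: hub (277,129), cap (152,172), insertion gap (278,192). I descend now.

```bash
python3 -m jog '[[0,0,0.04,0,0,0,0],[0,0,0.04,0,0,0,0],[0,0,0.04,0,0,0,0],[0,0,0,0,0,0,0]]'
python3 -m jog '[[0,0,0.012,0,0,0,0],[0,0,0.012,0,0,0,0],[0,0,0.012,0,0,0,0],[0,0,0.012,0,0,0,0],[0,0,0,0,0,0,0]]'
cat > loc.py <<'E'
from h import *
p=np.load('p.npy')
def loc():
    pc,Rc=cur(); q=R.from_euler('z',-p[2]).apply(pc+11*Rc.as_matrix()[:,2]-[p[0],p[1],0])-[0,0,150]
    u,l,a=q@U,q@L,q@A; x=R.from_euler('z',-p[2]).apply(Rc.as_matrix()[:,0])
    print('tip r %.1f th %.1f d %.1f; tool x->th %.1f'%(np.hypot(u,l),np.degrees(np.arctan2(l,u))%360,a,np.degrees(np.arctan2(-x@L,-x@U))%360),'F',sense()['force'].round(1))
if __name__=='__main__': loc()
E
python3 loc.py
```

```text
time_s: 3.35
eef_pos: [642.7, -167.9, 156.2]
ee_rot: [-0.152, 0.501, 0.795, 0.307]
force: [-0.4, -0.3, -0.6]
grip_width: -0.0
grip_force: 0.0
time_s: 3.85
eef_pos: [646.6, -141.5, 120.3]
ee_rot: [-0.15, 0.502, 0.794, 0.307]
force: [0.4, 0.3, -0.3]
grip_width: 0.002
grip_force: 0.0
tip r 57.9 th 213.4 d -9.2; tool x->th 211.8 F [ 0.4  0.3 -0.3]
```

```bash
python3 -m jog '[[0.0001,-0.0035,0,0,0,0.06,0],[0.0001,-0.0035,0,0,0,0.06,0],[0.0001,-0.0035,0,0,0,0.06,0],[0.0001,-0.0035,0,0,0,0.06,0],[0.0001,-0.0035,0,0,0,0.06,0]]'; python3 loc.py
python3 -m jog '[[0.0001,-0.0035,0,0,0,0.06,0],[0.0001,-0.0035,0,0,0,0.06,0],[0.0001,-0.0035,0,0,0,0.06,0],[0.0001,-0.0035,0,0,0,0.06,0],[0.0001,-0.0035,0,0,0,0.06,0]]'; python3 loc.py; python3 - <<'E'
from h import *
p=np.load('p.npy'); print(angle(p,{n:eyes.capture(n) for n in('scene','side')}))
E
```

```text
time_s: 4.35
eef_pos: [630.6, -146.6, 117.5]
ee_rot: [-0.193, 0.616, 0.71, 0.281]
force: [6.6, -0.2, -0.3]
grip_width: -0.0
grip_force: 3.0
tip r 57.9 th 196.6 d -6.9; tool x->th 194.5 F [ 6.6 -0.2 -0.3]
time_s: 4.85
eef_pos: [613.3, -146.3, 115.9]
ee_rot: [-0.232, 0.716, 0.61, 0.249]
force: [1.6, -1.5, -2.8]
grip_width: -0.003
grip_force: 1.5
tip r 57.8 th 179.3 d -7.0; tool x->th 177.3 F [ 1.6 -1.5 -2.8]
scene cap [218.3 203.8] 31 ang 2.129 err 1.1
side cap [284.5 257.1] 26 ang 2.103 err 0.7
2.111848394913139
```

```bash
python3 -m jog '[[0.0001,-0.0041,0.0005,0,0,0.07,0],[0.0001,-0.0041,0.0005,0,0,0.07,0],[0.0001,-0.0041,0.0005,0,0,0.07,0],[0.0001,-0.0041,0.0005,0,0,0.07,0],[0.0001,-0.0041,0.0005,0,0,0.07,0]]'; python3 loc.py
python3 -m jog '[[0.0001,-0.0041,0,0,0,0.07,0],[0.0001,-0.0041,0,0,0,0.07,0],[0.0001,-0.0041,0,0,0,0.07,0],[0.0001,-0.0035,0,0,0,0.06,0],[0.0001,-0.0023,0,0,0,0.04,0]]'; python3 loc.py; python3 - <<'E'
from h import *
p=np.load('p.npy'); print(angle(p,{n:eyes.capture(n) for n in('scene','side')}),sense()['joints'].round(2))
E
```

```text
time_s: 5.45
eef_pos: [594.2, -139.5, 117.3]
ee_rot: [-0.272, 0.811, 0.477, 0.205]
force: [1.9, -3.3, 0.5]
grip_width: -0.002
grip_force: 1.4
tip r 57.0 th 159.0 d -9.0; tool x->th 157.3 F [ 1.9 -3.3  0.5]
time_s: 5.95
eef_pos: [579.5, -130.4, 123.2]
ee_rot: [-0.3, 0.874, 0.346, 0.161]
force: [1.0, -2.4, -1.3]
grip_width: -0.003
grip_force: 1.6
tip r 56.8 th 140.5 d -9.2; tool x->th 139.6 F [ 1.  -2.4 -1.3]
scene cap [237.8 196.6] 37 ang 1.449 err 0.5
side cap [280.2 230.9] 30 ang 1.396 err 0.8
1.413716694115407 [-0.66  0.71  1.35  0.58  1.5  -0.01]
```

```bash
python3 -m jog '[[0,0.005,0,0,0,0,0],[0,0,-0.01,0,0,0,0],[0,0,-0.025,0,0,0,0],[0,0,-0.025,0,0,0,0],[0,0,0,0,0,0,0]]'; python3 loc.py
python3 -m jog '[[0.0006,0.0083,0,0,0,-0.145,0],[0.0006,0.0083,0,0,0,-0.145,0],[0.0006,0.0083,0,0,0,-0.145,0],[0.0006,0.0083,0,0,0,-0.145,0],[0.0006,0.0083,0,0,0,-0.145,0]]'
python3 -m jog '[[0.0006,0.0083,0,0,0,-0.145,0],[0.0006,0.0083,0,0,0,-0.145,0],[0.0006,0.0083,0,0,0,-0.145,0],[0.0006,0.0083,0,0,0,-0.145,0],[0.0006,0.0083,0,0,0,-0.145,0]]'
python3 -m jog '[[0,0,0,0,0,0,0],[0,0,0,0,0,0,0]]' >/dev/null
python3 loc.py; python3 - <<'E'
from h import *
p=np.load('p.npy'); a=angle(p,{n:eyes.capture(n) for n in('scene','side')}); print(a); rows(pose(p,60,np.degrees(a)+144,45),3)
E
```

```text
time_s: 6.55
eef_pos: [579.2, -173.3, 169.3]
ee_rot: [-0.299, 0.874, 0.347, 0.162]
force: [0.3, -0.1, 0.1]
grip_width: -0.0
grip_force: 0.0
tip r 56.6 th 146.0 d 53.5; tool x->th 139.7 F [ 0.3 -0.1  0.1]
time_s: 7.05
eef_pos: [615.6, -185.1, 157.1]
ee_rot: [-0.225, 0.692, 0.636, 0.257]
force: [0.5, 0.3, -0.4]
grip_width: 0.003
grip_force: 0.0
time_s: 7.55
eef_pos: [654.5, -177.5, 166.8]
ee_rot: [-0.119, 0.422, 0.84, 0.32]
force: [0.5, -0.3, 0.3]
grip_width: 0.001
grip_force: 0.0
tip r 62.7 th 223.6 d 49.4; tool x->th 222.5 F [ 0.3  0.3 -0. ]
scene cap [238.  196.7] 38 ang 1.44 err 0.4
side cap [278.8 230.4] 18 ang 1.388 err 0.6
1.4049900478554354
3 rows of [0.0009 0.0003 0.0016] [-0.0003  0.0004 -0.0117]
[ 654. -176.  167.] [ 654. -175.  166.] [ 653. -173.  165.]
```

```bash
python3 -m jog '[[0.003,0.001,0.015,0,0,-0.03,0],[0,0,0.015,0,0,0,0],[0,0,0.015,0,0,0,0],[0,0,0.014,0,0,0,0],[0,0,0,0,0,0,0]]'; python3 loc.py
python3 -m jog '[[0.0001,-0.0036,0,0,0,0.06,0],[0.0001,-0.0036,0,0,0,0.06,0],[0.0001,-0.0036,0,0,0,0.06,0],[0.0001,-0.0036,0,0,0,0.06,0],[0.0001,-0.0036,0,0,0,0.06,0]]'; python3 loc.py
python3 -m jog '[[0.0001,-0.0036,0,0,0,0.06,0],[0.0001,-0.0036,0,0,0,0.06,0],[0.0001,-0.0036,0,0,0,0.06,0],[0.0001,-0.0036,0,0,0,0.06,0],[0.0001,-0.0036,0,0,0,0.06,0]]'; python3 loc.py
```

```text
time_s: 8.35
eef_pos: [657.0, -136.5, 122.4]
ee_rot: [-0.116, 0.412, 0.845, 0.322]
force: [0.9, 0.5, -0.2]
grip_width: 0.001
grip_force: 0.0
tip r 59.4 th 224.4 d -11.5; tool x->th 224.3 F [ 0.9  0.5 -0.2]
time_s: 8.85
eef_pos: [642.3, -145.1, 117.9]
ee_rot: [-0.161, 0.535, 0.773, 0.301]
force: [4.9, -0.3, -0.0]
grip_width: 0.001
grip_force: 2.9
tip r 60.0 th 207.8 d -8.4; tool x->th 207.1 F [ 4.9 -0.3 -0. ]
time_s: 9.35
eef_pos: [625.1, -147.7, 113.9]
ee_rot: [-0.204, 0.644, 0.685, 0.273]
force: [2.5, -0.6, -3.6]
grip_width: -0.002
grip_force: 1.4
tip r 60.2 th 190.7 d -8.6; tool x->th 189.9 F [ 2.5 -0.6 -3.6]
```

```bash
for i in 1 2; do python3 -m jog '[[0.0001,-0.0042,0,0,0,0.07,0],[0.0001,-0.0042,0,0,0,0.07,0],[0.0001,-0.0042,0,0,0,0.07,0],[0.0001,-0.0042,0,0,0,0.07,0],[0.0001,-0.003,0,0,0,0.05,0]]'; python3 loc.py; done
python3 -m jog '[[0,0,0,0,0,0,0]]'
python3 - <<'E'
from h import *
p=np.load('p.npy'); ims={n:eyes.capture(n) for n in('scene','side')}; print(angle(p,ims))
E
python3 loc.py
```

```text
time_s: 9.85
eef_pos: [605.2, -145.8, 113.7]
ee_rot: [-0.246, 0.748, 0.569, 0.236]
force: [1.9, -1.6, -4.5]
grip_width: 0.0
grip_force: 1.5
tip r 60.1 th 171.6 d -8.6; tool x->th 170.9 F [ 1.9 -1.6 -4.5]
time_s: 10.35
eef_pos: [587.0, -139.0, 117.5]
ee_rot: [-0.281, 0.832, 0.439, 0.192]
force: [1.4, -1.3, -2.6]
grip_width: -0.001
grip_force: 1.5
tip r 60.1 th 152.6 d -8.6; tool x->th 152.0 F [ 1.4 -1.3 -2.6]
time_s: 10.45
eef_pos: [587.0, -138.8, 117.8]
ee_rot: [-0.281, 0.831, 0.44, 0.193]
force: [0.7, 0.0, -0.1]
grip_width: -0.002
grip_force: 0.0
scene cap [248.5 211.4] 30 ang 0.445 err 1.8
side no cap
0.44505895925855404
tip r 59.7 th 152.6 d -8.6; tool x->th 152.3 F [ 0.  -0.1 -1.2]
```

```bash
python3 -m jog '[[0.0001,-0.0036,0,0,0,0.06,0],[0.0001,-0.0036,0,0,0,0.06,0],[0.0001,-0.0036,0,0,0,0.06,0],[0.0001,-0.0036,0,0,0,0.06,0],[0.0001,-0.0024,0,0,0,0.04,0]]'; python3 loc.py
python3 - <<'E'
from h import *
p=np.load('p.npy'); ims={n:eyes.capture(n) for n in('scene','side')}; print(angle(p,ims))
a=cv2.resize(ims['scene'][165:295,160:320],None,fx=3,fy=3,interpolation=2); b=cv2.resize(ims['side'][165:295,240:400],None,fx=3,fy=3,interpolation=2)
cv2.imwrite('pics/c.png',np.vstack([a,b])[:600,:,::-1] if 0 else cv2.resize(np.hstack([a,b]),(798,324))[:,:,::-1])
E
```

```text
time_s: 11.05
eef_pos: [574.6, -129.9, 123.8]
ee_rot: [-0.305, 0.884, 0.319, 0.151]
force: [1.5, -1.2, -1.9]
grip_width: -0.0
grip_force: 1.4
tip r 59.8 th 136.6 d -8.7; tool x->th 136.1 F [ 1.5 -1.2 -1.9]
scene cap [245.8 219.6] 16 ang 0.166 err 2.6
side cap [313.8 200. ] 25 ang 0.105 err 0.5
0.1308996938995747
```

View pics/c.png

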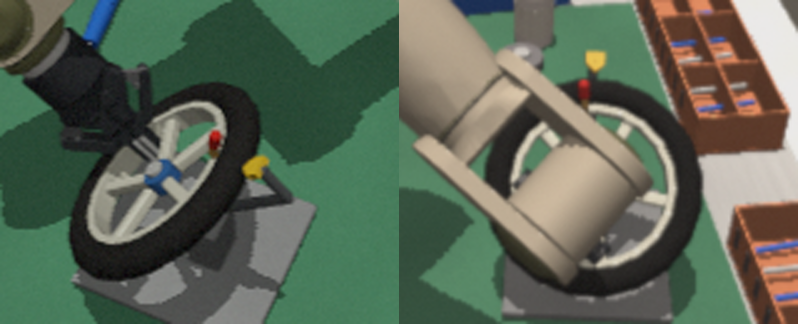

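The cap is close to the pointer, about 0.1 rad short: in the side view the red cap sits just left of the yellow pointer. I add a slow nudge, then back off and look with the wrist camera.

```bash
python3 -m jog '[[0,-0.0014,0,0,0,0.024,0],[0,-0.0014,0,0,0,0.024,0],[0,-0.0014,0,0,0,0.024,0],[0,-0.0006,0,0,0,0.01,0],[0,0,0,0,0,0,0]]'; python3 loc.py
python3 -m jog '[[0,0.004,0,0,0,0,0],[0,0.004,-0.01,0,0,0,0],[0,0,-0.035,0,0,0,0],[0,0,-0.04,0,0,0,0],[0,0,0,0,0,0,0]]'
python3 -m jog '[[0,0,-0.04,0,0,0,0],[0,0,-0.035,0,0,0,0],[0,0,0,0,0,0,0],[0,0,0,0,0,0,0]]' >/dev/null; python3 loc.py
cat > wl.py <<'E'
import sys
from h import *
from loc import loc
p=np.load('p.npy'); pc,Rc=cur(); M=eyes.calibration('wrist'); m=M['mount']; im=eyes.capture('wrist').copy()
def pr(X):
    v=m[:3,:3].T@(Rc.inv().apply(X-pc)-m[:3,3]); return np.array([M['fx']*v[0]/v[2]+M['cx'],M['fy']*v[1]/v[2]+M['cy']])
h=pr(wp(p,0,0,9)); hb,_=blob(im,'blue',h,25); print('hub',h,hb); off=hb-h
c=pr(wp(p,109,0,31)); rb,k=blob(im,'red',c+off,50); print('cap pred',c+off,'seen',rb,k)
y=pr(wp(p,143,0,0)); yb,k=blob(im,'yel',y+off,30); print('ptr pred',y+off,'seen',yb,k)
g=np.linspace(-1,1,2001); P=np.array([pr(wp(p,109,a,31)) for a in g])+off; e=np.hypot(*(P-rb).T); print('angle raw',g[e.argmin()],e.min())
Y=np.array([pr(wp(p,143,a,0)) for a in g])+off; ey=np.hypot(*(Y-yb).T); print('pointer ang',g[ey.argmin()],ey.min())
print(angle(p,{n:eyes.capture(n) for n in('scene','side')}))
cv2.imwrite(sys.argv[1],im[:,:,::-1])
E
python3 wl.py pics/w2.png
```

```text
time_s: 11.65
eef_pos: [571.3, -126.5, 126.1]
ee_rot: [-0.312, 0.896, 0.283, 0.139]
force: [0.9, -1.7, -0.3]
grip_width: -0.005
grip_force: 0.7
tip r 59.7 th 131.6 d -8.9; tool x->th 131.5 F [ 0.9 -1.7 -0.3]
time_s: 12.15
eef_pos: [570.7, -189.8, 191.3]
ee_rot: [-0.308, 0.897, 0.283, 0.141]
force: [-0.4, 0.1, -0.0]
grip_width: 0.002
grip_force: 0.0
tip r 60.6 th 139.2 d 150.8; tool x->th 131.4 F [ 0.1  0.8 -1.2]
hub [268.05862802 129.47986875] [269.58280657 130.75979772]
cap pred [157.51360445  30.93347239] seen [157.16390424  37.26519337] 543
ptr pred [137.67445397  11.01384826] seen [134.62236287   7.56751055] 474
angle raw 0.03699999999999992 3.2606869772728273
pointer ang -0.006000000000000005 4.466803001293226
scene cap [244.3 222.8] 17 ang 0.07 err 2.8
side no cap
0.06981317007977318
```

View pics/w2.png

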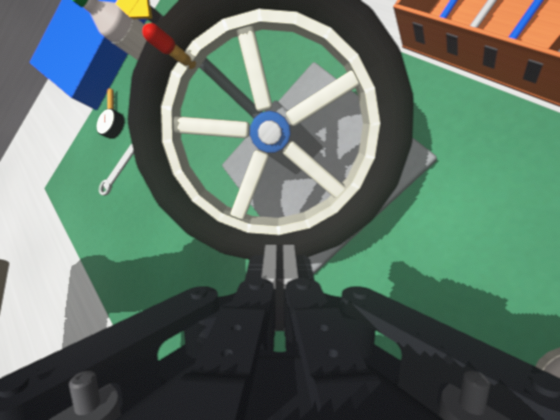

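The wheel is within a few hundredths of a radian: cap at (157,37), pointer (135,8) cut off by the image edge. I move back for a view that shows the whole pointer.

```bash
python3 -m jog '[[0.04,0.02,-0.04,0,0,0,0],[0.04,0.01,-0.02,0,0,0,0],[0,0,0,0,0,0,0],[0,0,0,0,0,0,0],[0,0,0,0,0,0,0]]' >/dev/null; python3 loc.py
cat > wl2.py <<'E'
from h import *
p=np.load('p.npy'); pc,Rc=cur(); M=eyes.calibration('wrist'); m=M['mount']; im=eyes.capture('wrist').copy()
def pr(X,w=np.zeros(3)): # w: small camera rotation correction
    v=R.from_rotvec(w).apply(m[:3,:3].T@(Rc.inv().apply(X-pc)-m[:3,3])); return np.array([M['fx']*v[0]/v[2]+M['cx'],M['fy']*v[1]/v[2]+M['cy']])
hb,kh=blob(im,'blue',pr(wp(p,0,0,9)),25); yb,ky=blob(im,'yel',pr(wp(p,143,0,0)),30); rb,kr=blob(im,'red',pr(wp(p,109,0,31)),50)
print(hb,kh,yb,ky,rb,kr)
f=lambda q:np.r_[pr(wp(p,0,0,9),q[:3])-hb,pr(wp(p,q[5],0,0),q[:3])-yb,pr(wp(p,q[4],q[3],29),q[:3])-rb,np.array(q[:3])*200,(q[4]-107)/4,(q[5]-143)/3]
s=least_squares(f,[0,0,0,0,107,143]); print('w,angle',s.x.round(4),s.fun.round(2))
w=s.x[:3]; th=np.linspace(0,2*np.pi,1440,endpoint=False); g=cv2.cvtColor(im,cv2.COLOR_RGB2HSV).astype(int)
for r in(35,45,55,65,75):
    P=np.array([pr(wp(p,r,t,7),w) for t in th]).astype(np.float32)
    V=cv2.remap(im.min(2),P[:,0].reshape(1,-1),P[:,1].reshape(1,-1),1)[0].astype(float); m_=(V>150)
    z=(m_*np.exp(5j*(th-np.radians(36)))).sum(); print('r',r,'frac',m_.mean().round(2),'spoke phase',(np.angle(z)/5).round(4))
cv2.imwrite('pics/w3.png',im[:,:,::-1])
E
python3 wl2.py
```

```text
tip r 33.9 th 233.5 d 199.2; tool x->th 131.3 F [ 0.  -0.7 -0.2]
[249.24801587 192.35515873] 504 [138.7033195   95.85477178] 482 [157.6369637  130.23762376] 303
w,angle [3.400000e-03 4.200000e-03 2.100000e-03 6.360000e-02 1.056831e+02
 1.471604e+02] [-0.6  -0.22  0.05  0.61 -0.06 -0.04  0.68  0.83  0.42 -0.33  1.39]
r 35 frac 0.44 spoke phase 0.0062
r 45 frac 0.3 spoke phase -0.0047
r 55 frac 0.35 spoke phase -0.024
r 65 frac 0.28 spoke phase 0.0274
r 75 frac 0.28 spoke phase 0.0294
```

View pics/w3.png

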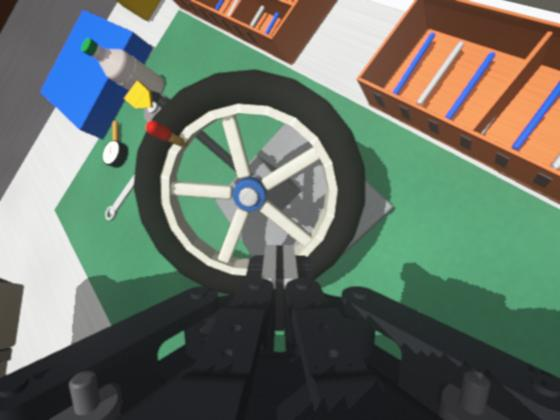

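The fingers hide the lower spokes: hub (249,193), cap (157,130), pointer (138,96). I measure each visible spoke on its own.

```bash
cat >> wl2.py <<'E'
for k in range(5):
    o=[]
    for r in(40,50,60,70,78):
        t=np.radians(36+72*k)+np.linspace(-.35,.35,281); P=np.array([pr(wp(p,r,a,7),w) for a in t]).astype(np.float32)
        V=cv2.remap(im.max(2),P[:,0].reshape(1,-1),P[:,1].reshape(1,-1),1)[0].astype(float); x=V>195
        o.append((round(float((t[x]-np.radians(36+72*k)).mean()),3) if x.any() else None, round(x.sum()*.0025*r,1)))
    print('spoke',36+72*k,o)
E
python3 wl2.py | tail -5
```

```text
spoke 36 [(0.074, np.float64(12.8)), (0.061, np.float64(12.5)), (0.055, np.float64(12.8)), (0.051, np.float64(13.0)), (0.053, np.float64(11.5))]
spoke 108 [(0.016, np.float64(12.6)), (0.018, np.float64(12.4)), (0.019, np.float64(12.6)), (0.02, np.float64(12.4)), (0.023, np.float64(11.9))]
spoke 180 [(-0.041, np.float64(12.2)), (-0.03, np.float64(12.1)), (-0.021, np.float64(12.3)), (-0.011, np.float64(11.6)), (-0.011, np.float64(12.1))]
spoke 252 [(-0.014, np.float64(12.8)), (-0.006, np.float64(12.8)), (-0.002, np.float64(12.8)), (0.0, np.float64(12.8)), (0.003, np.float64(12.7))]
spoke 324 [(0.06, np.float64(11.5)), (0.058, np.float64(12.1)), (0.051, np.float64(12.0)), (0.048, np.float64(12.1)), (None, np.float64(0.0))]
```

```bash
cat >> wl2.py <<'E'
pts=[]
for k in range(5):
    for r in(45,55,65,75):
        t=np.radians(36+72*k)+np.linspace(-.35,.35,281); P=np.array([pr(wp(p,r,a,7),w) for a in t]).astype(np.float32)
        V=cv2.remap(im.max(2),P[:,0].reshape(1,-1),P[:,1].reshape(1,-1),1)[0].astype(float); x=V>195
        if x.sum()*.0025*r>11: pts.append((r,36+72*k,P[x].mean(0)))
def f2(q):
    e=[]
    for r,k,b in pts:
        a=np.radians(k)+q[3]; d=pr(wp(p,r+1,a,7),q[:3])-pr(wp(p,r,a,7),q[:3]); v=pr(wp(p,r,a,7),q[:3])-b; e.append((v[0]*d[1]-v[1]*d[0])/np.hypot(*d))
    y=pr(wp(p,q[4],0,0),q[:3])-yb
    return np.r_[e,y*2,(q[4]-143)/3,q[2]*100]
for wy in(0,1):
    s=least_squares(lambda q:np.r_[f2(q)[:len(pts)],q[2]*1000] if wy==0 else f2(q),[0,0,0,0,143]); print('FIT',['no pointer','pointer'][wy],s.x.round(4),'rms',np.sqrt(np.mean(s.fun**2)).round(2))
E
python3 wl2.py | grep FIT
```

```text
FIT no pointer [-2.70e-03  1.00e-03  0.00e+00  1.97e-02  1.43e+02] rms 0.19
FIT pointer [-4.000000e-03  3.000000e-04  1.730000e-02  3.710000e-02  1.479746e+02] rms 0.54
```

```bash
python3 -m jog '[[-0.04,-0.01,0.02,0,0,0,0],[-0.04,-0.02,0.04,0,0,0,0],[0,0,0.035,0,0,0,0],[0,0,0.04,0,0,0,0],[0,0,0,0,0,0,0]]'
python3 loc.py; python3 -m jog '[[0,0,0,0,0,0,0]]' >/dev/null; python3 loc.py
```

```text
time_s: 13.85
eef_pos: [568.4, -183.1, 183.5]
ee_rot: [-0.315, 0.896, 0.282, 0.137]
force: [-0.6, -0.3, -0.5]
grip_width: -0.004
grip_force: 0.0
tip r 61.8 th 138.1 d 71.4; tool x->th 131.3 F [-0.6 -0.3 -0.5]
tip r 60.8 th 139.5 d 76.2; tool x->th 131.4 F [-0.  -0.6 -0.1]
```

```bash
python3 -m jog '[[0,0,0.035,0,0,0,0],[0,0,0.03,0,0,0,0],[0,0,0.02,0,0,0,0],[0,0,0,0,0,0,0],[0,0,0,0,0,0,0]]' >/dev/null; python3 loc.py
python3 -m jog '[[0,-0.003,0,0,0,0,0],[0,-0.002,0,0,0,0,0],[0,-0.001,0,0,0,0,0],[0,0,0,0,0,0,0],[0,0,0,0,0,0,0]]' >/dev/null; python3 loc.py
```

```text
tip r 60.5 th 140.6 d -7.2; tool x->th 131.5 F [-0.1 -0.3  1.4]
tip r 60.2 th 134.4 d -8.8; tool x->th 131.4 F [ 0.   0.4 -0.4]
```

```bash
python3 -m jog '[[0,-0.0015,0,0,0,0,0],[0,-0.0015,0,0,0,0,0],[0,-0.001,0,0,0,0,0],[0,-0.0007,0,0,0,0,0],[0,0,0,0,0,0,0]]'; python3 -m jog '[[0,0,0,0,0,0,0]]' >/dev/null; python3 loc.py
python3 -m jog '[[0,0.004,0,0,0,0,0],[0,0.004,-0.01,0,0,0,0],[0,0,-0.035,0,0,0,0],[0,0,-0.04,0,0,0,0],[0,0,0,0,0,0,0]]' >/dev/null
python3 -m jog '[[0,0,-0.04,0,0,0,0],[0,0,-0.035,0,0,0,0],[0.04,0.02,-0.04,0,0,0,0],[0.04,0.01,-0.02,0,0,0,0],[0,0,0,0,0,0,0]]' >/dev/null
python3 -m jog '[[0,0,0,0,0,0,0],[0,0,0,0,0,0,0]]'; python3 loc.py; python3 wl2.py | grep -e FIT -e angle; python3 - <<'E'
from h import *
p=np.load('p.npy'); ims={n:eyes.capture(n) for n in('scene','side')}; print(angle(p,ims))
for n,c in cams().items(): print(n,'yel pred',proj(c,wp(p,143,0,0)).round(1),'seen',blob(ims[n],'yel',proj(c,wp(p,143,0,0)),14))
E
```

```text
time_s: 15.45
eef_pos: [570.0, -125.5, 126.7]
ee_rot: [-0.312, 0.896, 0.283, 0.139]
force: [2.6, -0.1, -1.7]
grip_width: 0.002
grip_force: 0.7
tip r 60.2 th 129.9 d -9.0; tool x->th 131.4 F [ 1.1 -0.7 -0.1]
time_s: 16.75
eef_pos: [628.2, -252.2, 299.2]
ee_rot: [-0.313, 0.896, 0.282, 0.138]
force: [-0.4, 0.1, -0.7]
grip_width: 0.003
grip_force: 0.0
tip r 32.1 th 233.3 d 199.9; tool x->th 131.3 F [-0.4  0.1 -0.7]
w,angle [3.000000e-03 4.300000e-03 2.400000e-03 3.550000e-02 1.056823e+02
FIT no pointer [-2.70e-03  1.00e-03  0.00e+00 -8.40e-03  1.43e+02] rms 0.17
FIT pointer [-4.000000e-03  3.000000e-04  1.770000e-02  9.400000e-03  1.479914e+02] rms 0.55
scene cap [243.8 223.6] 16 ang 0.044 err 3.0
side no cap
0.04363323129985824
scene yel pred [263.4 232.9] seen (array([261.98214286, 231.28571429]), np.int64(56))
side yel pred [316.6 190.3] seen (None, np.int64(0))
```

```bash
python3 -c "
from rig import finish_job; print(finish_job())"
```

```text
the job is handed in; nothing more can be done
None
```

I turned the wheel clockwise by two successive spokes plus a small final nudge. The valve now points at the yellow pointer to within about 0.01 rad by the wrist-camera spoke fit (the cap's own fixes read 0.035–0.044 rad). The hand is about 200 mm clear, the stand's pointer was still where it started, and the job was handed in at about 17 s.

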